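Roll a feed roller up the rack into its seat

TASK

Two spare feed rollers lie at the foot of a small two-lane ramp, one long and one short. With the fingertips, slowly push the long roller up its lane until it drops over the top edge into the seat against the end stop and stays there, never letting it run away from you or roll back down. Do not pick it up, and leave the short roller and the other things on the bench where they are.

Things in the scene. Friction and masses are not known exactly. Their poses are not given: they have to be found in the camera images.
- slope (a point): Point on the lane plane mid-way along the ramp, between its two lanes, 30 mm above the bench. Its x points up the slope (0.14 rad), y across the lanes (left looking uphill), z square to the lanes. In this frame, in mm: lane plane z 0 from x -92 to its top edge at x 50; lane centres y +37 and -37, each 68 wide inside; cheeks 6 thick, 10 high at y -74, 0, 74; a lip 8 high at the foot, x -100 to -92.
- seat (a point): Axis of a seated roller, on the mid line between the lanes (same axes as slope: x 62, z 21 mm there). Beyond the lanes' top edge is a dip 8 mm deeper, then the end stop with a black rubber pad, its face 24 mm uphill of this point, its top about 11 mm above it. A seated roller rests on the edge and against the pad.
- rack: The two-lane ramp rack, 205 x 154 mm, 75 mm high, grey lanes, bare aluminium cheeks, lip and stop; fixed to the bench. Origin at the middle of its underside, x towards the high end.
- long_roller: The long roller, to be pushed: smooth grey plastic cylinder, diameter 48 mm, barrel 52 mm long, 62 mm over its steel journals, about 0.25 kg, slippery (friction about 0.25). Origin at its centre, 24 mm above the lane; own y along its axis (x and z turn as it rolls). Starts at rest against the lip at the foot of either lane, at x -74 mm in the slope frame.
- short_roller: The short roller, to be left alone: same diameter 48 mm, but 28 mm barrel, 38 mm over the journals. Origin at its centre, own y along its axis. It lies against the lip in the other lane.
- spool: Bystander: upright solder spool with black flanges, 60 mm diameter, 48 mm high, to the left of the rack; origin at the centre of its underside.
- dongle: Bystander: flat black dongle with a metal plug, 18 x 54 x 9 mm, lying on the bench on the robot's side of the rack; origin at the centre of its underside.
- mouse: Bystander: black computer mouse, 63 x 105 x 37 mm, beyond the rack; origin at the centre of its underside.
Mind the look-alikes: they are no part of the job. What is shaped like the long_roller but purple is not meant.

How it is judged:
On the way, in this order (a step that is already met when the one before it is completed fails the run):
1. the fingers are pushing the long roller on the middle of the slope (x of long_roller in the frame of slope between -0.03 and 0.03 m and contact force between the fingers and long_roller above 0.02 N).
2. the long roller is in its seat against the end stop (x of long_roller in the frame of slope between 0.057 and 0.067 m and z of long_roller in the frame of slope between 0.016 and 0.023 m and angle between the y axis of long_roller and the y axis of slope, either way round below 0.12 rad), for 0.2 s.
At the end, for the whole second after the job is handed in: The long roller rests, still, in the seat at the top of a lane: axis within 5 mm of the seat along the slope and under 23 mm above the lane plane, square to the lane within 0.12 rad; short roller, spool, dongle and mouse within 20 mm of where they were (all of step 2 and linear speed of long_roller below 0.02 m/s and distance of each of short_roller, spool, dongle, mouse from where it was at the start of the episode below 0.02 m); the robot touches nothing.
It fails at once if the long roller is lifted off the ramp (axis more than 38 mm above the lane plane, 14 mm too high) (z of long_roller in the frame of slope above 0.038 m).
It fails at once if the long roller runs free, back down or ahead (faster than 0.3 m/s) (linear speed of long_roller above 0.3 m/s).
It fails at once if the short roller is lifted or moved from its place by more than 20 mm (distance of short_roller from where it was at the start of the episode above 0.02 m).
It fails at once if spool, dongle or mouse is moved by more than 20 mm (distance of any of spool, dongle, mouse from where it was at the start of the episode above 0.02 m).
It also fails if it takes over 40 s, if anything falls off the work surface, if the arm or the gripper's body presses on something with over 40 N, if the wrist force passes 120 N, or if a joint passes its speed limit or range.

ROBOT

A 6-joint arm with a two-finger parallel gripper is mounted at the origin on a cart in front of the work surface, level with it; the furniture and walls round the work are solid. World frame = base frame: x ahead of the robot, y to its left, z up, the work surface at z = 0. Lengths are in m, angles in rad, forces in N, time in s.
With the tool pointing down it reaches from about 0.275 to 0.75 m from the base axis. Payload 10.2 kg.
Tool frame: the origin (TCP) lies on the centre line of the jaws, within the pads' length; the fingertips stand ctrl.tcp_to_tips ahead of it and the grasp point (between the pads) lies 6 mm ahead of it (ctrl.tcp_to_tips is the distance from the TCP to the fingertips, in m); z points along the fingers, y is the direction in which the jaws open and shut (so a half turn about z gives the same grasp; the last joint's range is limited). The gripper opens to 88 mm and grips with 3 to 60 N. Pads are 18 mm wide; open, the fingers measure 123 mm over their backs; the gripper's body (75 mm by 187 mm) begins 45 mm behind the grasp point.
Start: joints at [-1.467, 0.313, 1.498, -0, 1.331, -0.223], TCP at [0.169, -0.497, 0.264] pointing down, gripper open.
Joint ranges: [-2.94, 2.94], [-0.97, 2.17], [0.19, 2.56], [-1.23, 4.37], [0.02, 3.11], [-2.88, 2.88]. Speed limits (rad/s): [2.39, 2.39, 3.01, 3.14, 3.14, 3.14].

INTERFACE

Orientations are given as a 3x3 rotation matrix whose columns are the frame's x, y, z axes.
In Python, from rig import ctrl, viewer, nets gives the robot as it stands.
- The arm moves only by the tool play_rows, never from a script. Its argument "series" is text: rows parted by semicolons, each of 5 numbers parted by spaces: the closure, from 0 (fully open) to 1 (shut), then the shift along the tool's x, y, z in mm, then the turn about the tool's z in rad. A call has 1 to 20 rows; each row shifts and turns the pose as measured when the row begins, along the tool's axes as they then stand; what a row does not reach is not made up. A row lasts 1/8 s, in which the tool goes at most 62.5 mm and 10.7 degrees, less where a joint would pass 70% of its speed; a pose out of reach is approached as far as the arm can. A call with a gripper value outside its range is refused whole. The fingers move at their own pace and stop on an object; "newtons" is the grip in N (left out, the last holds). Time passes only in rows, so rows that do not move let the fingers close. It gives the time, the measured TCP pose, the force and the opening at its end, in the units of the state.
- ctrl.state(): the state, without advancing time (a new reading comes with each control period).
- viewer.camera(name): name is "scene" or "top"; returns the picture (480x640x3 uint8, blue, green, red); there is no depth.
- viewer.camera_params(name): a dict with "fov_y" (degrees; the focal length in pixels is half the picture's height over the tangent of half this angle, whatever the lens; pixels are square), "cx", "cy" (the principal point, pixels), "world_from_camera" (4x4, takes a point from camera to world coordinates). Camera axes: x right, y up, looking along -z (the intrinsics and any distortion apply to the point x, -y, -z); pixel columns grow to the right and rows downward; lengths in m; the calibration is good to about 2 mm. A picture is of the moment at which its call begins. camera_params takes no time and is no camera call.
- ctrl.hand_in(): hands the job in, once; it reports no verdict.
Trained networks look in the newest picture that a camera, given by its name, has taken for a name from the list of things; names that differ only in an ending like _2 or _b are one class to them, and where a whole thing is asked for, a point or a joint stands for the part that bears it (a point fixed in the world has none). Each returns a list of dicts, best first, with "p" (0 to 1); they miss things now and then, are a little off and sometimes report something else, mostly with a low value. They report only what shows in the picture. A call takes as long as a camera call. They do not tell look-alikes from the thing itself.
- nets.spot_in(label, camera): "rect" ([left, top, width, height] in pixels, round what is visible of it).
- nets.outline_of(label, camera): "mask" (480x640 bool, what is visible of it) and "rect" ([left, top, width, height] in pixels, round what is visible of it).
The state is a dict: "t": time; "qpos": joint angles; "qd": joint speeds; "joint_efforts": joint torques, N m; "tool_pos": TCP position; "ee_rot": TCP orientation; "force": force on the tool from outside, world axes, zero at the start; "torque": the same for the moment, N m; "gripper_width": opening from 0.0 (shut) to 1.0 (fully open).
Only numpy, scipy, OpenCV 4.12 (cv2) and the standard library are available. Lean on these libraries where they do the work, as an engineer would, in place of code of your own. Each camera call takes 0.05 s, during which the arm holds its last target.

## Working session

There is one attempt and no reset: what is moved stays moved. The work goes in short steps, Python scripts to look and compute and a tool call to move; the robot and the scene stay as the last step left them, time stands still between calls to the robot, and variables do not carry over. Pictures are saved under pics/ and viewed, and the job is handed in when it is done.

Besides the shell and the picture viewer there is one more tool, called after "Call:" as name(argument=value, ...) on one line, values as JSON. play_rows: Moves the arm, as the interface text tells. Its arguments: {"type":"object","properties":{"series":{"type":"string"},"newtons":{"type":"number"}},"required":["series"]}

```bash
ls; mkdir -p pics; python3 - <<'E'
from rig import ctrl, viewer, nets
import cv2, numpy as np
np.set_printoptions(precision=4,suppress=True)
for c in ["scene","top"]:
    im=viewer.camera(c); cv2.imwrite(f"pics/{c}0.png",im); print(c,viewer.camera_params(c))
    for l in ["rack","long_roller","short_roller","spool","dongle","mouse"]:
        print(l,[(np.round(d["rect"],1).tolist(),round(d["p"],2)) for d in nets.spot_in(l,c)][:4])
print(ctrl.state(), ctrl.tcp_to_tips)
E
```

```text
pics
scene {'fov_y': 48.122180004879866, 'cx': 325.5603083701198, 'cy': 239.89112939335118, 'world_from_camera': array([[-0.5705,  0.6502, -0.5018,  0.0313],
       [-0.8213, -0.4568,  0.3417,  0.6622],
       [-0.0071,  0.6071,  0.7946,  0.7441],
       [ 0.    ,  0.    ,  0.    ,  1.    ]])}
rack [([304.6, 154.4, 117.5, 126.2], 0.67), ([235.7, 156.6, 57.0, 32.1], 0.45)]
long_roller [([331.7, 237.8, 35.1, 30.0], 0.96), ([295.1, 371.5, 42.4, 43.4], 0.75)]
short_roller [([380.6, 228.5, 27.4, 30.4], 0.76)]
spool [([256.7, 306.3, 42.6, 47.5], 0.84)]
dongle [([395.0, 337.2, 22.1, 33.5], 0.64)]
mouse [([236.5, 156.6, 55.6, 34.5], 0.62)]
top {'fov_y': 56.20758260114358, 'cx': 324.00083356734035, 'cy': 250.43222225121988, 'world_from_camera': array([[ 0.0832,  0.97  , -0.2283,  0.2848],
       [-0.9965,  0.0796, -0.0247,  0.3538],
       [-0.0058,  0.2296,  0.9733,  0.9131],
       [ 0.    ,  0.    ,  0.    ,  1.    ]])}
rack [([318.5, 194.8, 114.9, 121.7], 0.89)]
long_roller [([323.0, 264.5, 31.6, 32.3], 0.88), ([227.6, 343.0, 37.0, 25.8], 0.87)]
short_roller [([360.8, 283.1, 25.4, 28.5], 0.84)]
spool [([237.8, 280.9, 35.0, 31.1], 0.59), ([317.6, 194.2, 117.2, 119.8], 0.56)]
dongle [([308.1, 363.9, 27.5, 17.0], 0.61)]
mouse [([325.1, 143.8, 39.7, 48.3], 0.72)]
{'t': 0.7, 'qpos': array([-1.4674,  0.3129,  1.4977,  0.    ,  1.331 , -0.2234]), 'qd': array([ 0.0025,  0.0003, -0.0006, -0.0013, -0.0012,  0.0022]), 'joint_efforts': array([  0.0024, -40.204 , -25.2388,   0.0696,   0.0318,  -0.    ]), 'tool_pos': array([ 0.1685, -0.4972,  0.2638]), 'ee_rot': array([[ 0.9471,  0.321 ,  0.    ],
       [ 0.321 , -0.9471, -0.0001],
       [-0.    ,  0.0001, -1.    ]]), 'force': array([-0.2338,  0.4163, -0.2083]), 'torque': array([-0.0165, -0.0215, -0.0438]), 'gripper_width': 0.9964271363673692} 0.025
```

View pictures.

```bash
python3 - <<'E'
import cv2
a=cv2.imread("pics/scene0.png")[130:430,210:450]; b=cv2.imread("pics/top0.png")[130:400,200:460]
cv2.imwrite("pics/s0c.png",cv2.resize(a,None,fx=2,fy=2,interpolation=cv2.INTER_CUBIC))
cv2.imwrite("pics/t0c.png",cv2.resize(b,None,fx=2.2,fy=2.2,interpolation=cv2.INTER_CUBIC))
E
```

```text
(no output)
```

View pics/s0c.png

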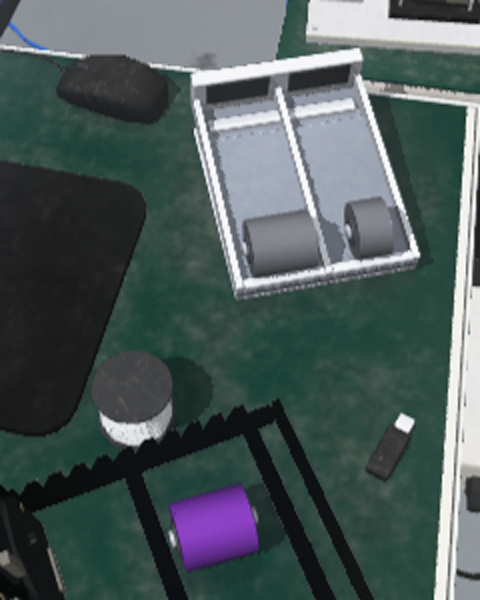

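View pics/t0c.png

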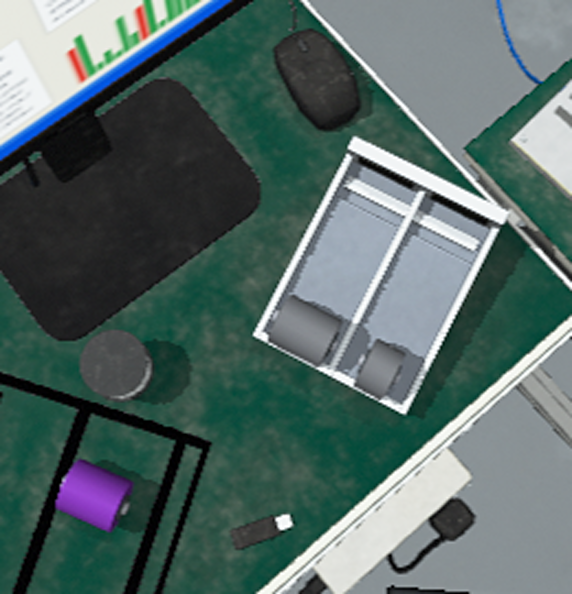

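View pics/top0.png

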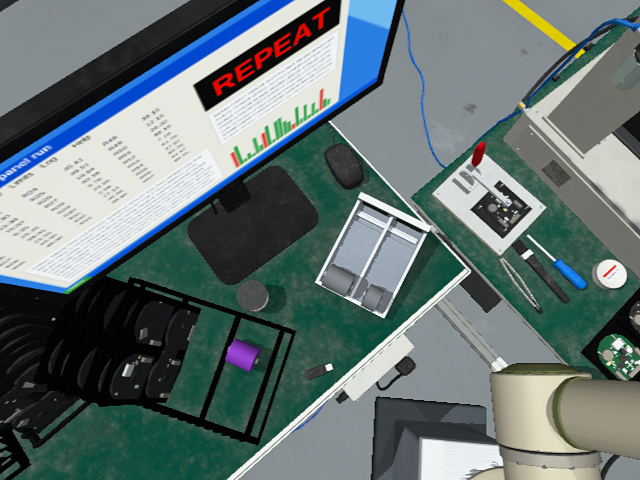

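```bash
python3 - <<'E'
import cv2
a=cv2.imread("pics/scene0.png")[145:290,295:430]; b=cv2.imread("pics/top0.png")[185:325,308:440]
cv2.imwrite("pics/s0d.png",cv2.resize(a,None,fx=4,fy=4,interpolation=cv2.INTER_CUBIC))
cv2.imwrite("pics/t0d.png",cv2.resize(b,None,fx=4,fy=4,interpolation=cv2.INTER_CUBIC))
E
```

```text
(no output)
```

View pics/s0d.png

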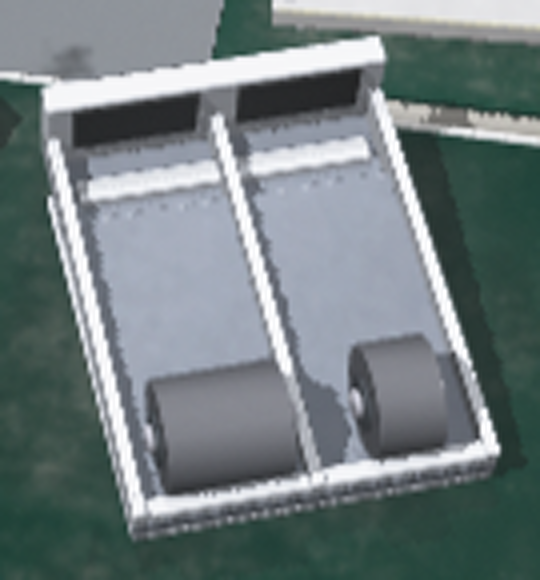

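View pics/t0d.png

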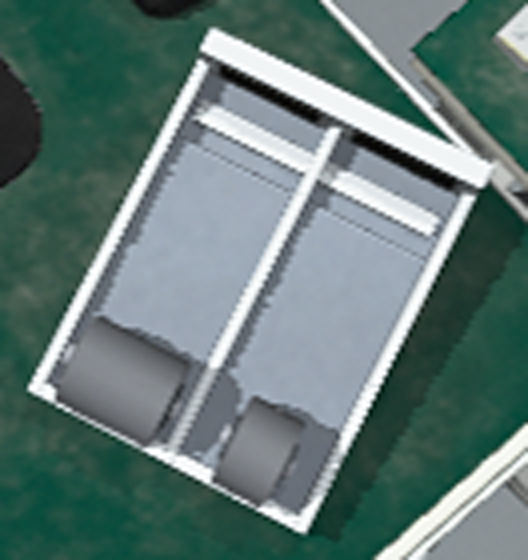

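```bash
cat > h.py <<'E'
import numpy as np, cv2
from scipy.optimize import least_squares
P={'scene':dict(f=240/np.tan(np.radians(48.122180004879866/2)),cx=325.5603,cy=239.8911,T=np.array([[-0.5705,0.6502,-0.5018,0.0313],[-0.8213,-0.4568,0.3417,0.6622],[-0.0071,0.6071,0.7946,0.7441],[0,0,0,1]])),
'top':dict(f=240/np.tan(np.radians(56.20758260114358/2)),cx=324.0008,cy=250.4322,T=np.array([[0.0832,0.97,-0.2283,0.2848],[-0.9965,0.0796,-0.0247,0.3538],[-0.0058,0.2296,0.9733,0.9131],[0,0,0,1]]))}
def proj(c,X):
    p=P[c];X=np.atleast_2d(X);q=(X-p['T'][:3,3])@p['T'][:3,:3]
    return np.c_[p['cx']+p['f']*q[:,0]/-q[:,2],p['cy']+p['f']*-q[:,1]/-q[:,2]]
def ray(c,uv,z):
    p=P[c];d=p['T'][:3,:3]@np.array([(uv[0]-p['cx'])/p['f'],-(uv[1]-p['cy'])/p['f'],-1]);o=p['T'][:3,3]
    return o+d*(z-o[2])/d[2]
def S(x,y,yaw):
    c,s=np.cos(yaw),np.sin(yaw);a=.14
    R=np.array([[c,-s,0],[s,c,0],[0,0,1]])@np.array([[np.cos(a),0,-np.sin(a)],[0,1,0],[np.sin(a),0,np.cos(a)]])
    return R,np.array([x,y,.03])
E
python3 - <<'E'
from h import *
M=np.array([[-100,77,9],[-100,-77,9],[86,77,32],[86,-77,32]])/1000
T=np.array([[30,390],[305,533],[200,57],[482,190]])/4+[308,185]
Sc=np.array([[133,522],[498,452],[47,113],[385,62]])/4+[295,145]
def r(p):
    R,t=S(*p[:3]);X=M@R.T+t
    return np.r_[(proj('top',X)-T).ravel(),(proj('scene',X)-Sc).ravel()]
a=ray('top',T.mean(0),.04)
s=least_squares(r,[a[0],a[1],-.5]);print(s.x);print(np.round(s.fun.reshape(-1,2),1))
x,y,w=s.x;R,t=S(x,y,w)
def W(p):return R@(np.array(p)/1000)+t
for c in('top','scene'):
    im=cv2.imread(f'pics/{c}0.png')
    im=cv2.resize(im,None,fx=4,fy=4,interpolation=cv2.INTER_CUBIC)
    def L(pts,col):
        q=(proj(c,np.array([W(p) for p in pts]))+.5)*4
        cv2.polylines(im,[q.astype(int)],False,col,1)
    for yy in(-77,-71,-3,3,71,77):L([(-100,yy,10),(86,yy,10)],(0,0,255))
    L([(-100,-77,8),(-100,77,8)],(0,255,0));L([(-92,-77,8),(-92,77,8)],(0,255,0));L([(50,-77,0),(50,77,0)],(0,255,255));L([(86,-77,32),(86,77,32)],(255,0,255))
    for yy in(37-26,37+26):L([(-74+24*np.cos(k),yy,24+24*np.sin(k)) for k in np.linspace(0,6.3,30)],(255,255,0))
    o=(308,185) if c=='top' else (295,145)
    cv2.imwrite(f'pics/o_{c}.png',im[o[1]*4:o[1]*4+560,o[0]*4:o[0]*4+540])
print('seat',W((62,37,21)),'roller',W((-74,37,24)), 'short',W((-74,-37,24)))
print('spool',ray('scene',(278,325),.024),ray('top',(255,294),.048),'dongle',ray('top',(320,371),.005),'mouse',ray('top',(345,166),.02))
for uv in [(296,329),(258,443),(240,318),(130,280)]: print('frame0/0.1',ray('top',uv,0),ray('top',uv,.1))
E
```

```text
[ 0.48828162  0.27913526 -0.39914123]
[[-0.6  0.1]
 [ 0.1  0.4]
 [-0.8 -1. ]
 [-0.1  0.5]
 [ 0.  -1.2]
 [ 0.6 -0.2]
 [-0.4  0.4]
 [ 0.7 -0.2]]
seat [0.55652834 0.29050657 0.05944621] roller [0.43205892 0.34300544 0.04343899] short [0.4033005  0.27482221 0.04343899]
spool [0.39480985 0.50306877 0.024     ] [0.3904638  0.50164036 0.048     ] dongle [0.25612842 0.36451984 0.005     ] mouse [0.68259602 0.3471692  0.02      ]
frame0/0.1 [0.33305264 0.41948022 0.        ] [0.32776815 0.41228711 0.1       ]
frame0/0.1 [0.11463813 0.47056877 0.        ] [0.13327376 0.4577806  0.1       ]
frame0/0.1 [0.34548756 0.53428408 0.        ] [0.33884123 0.514518   0.1       ]
frame0/0.1 [0.40387159 0.77023002 0.        ] [0.39083122 0.72462384 0.1       ]
```

View pics/o_top.png

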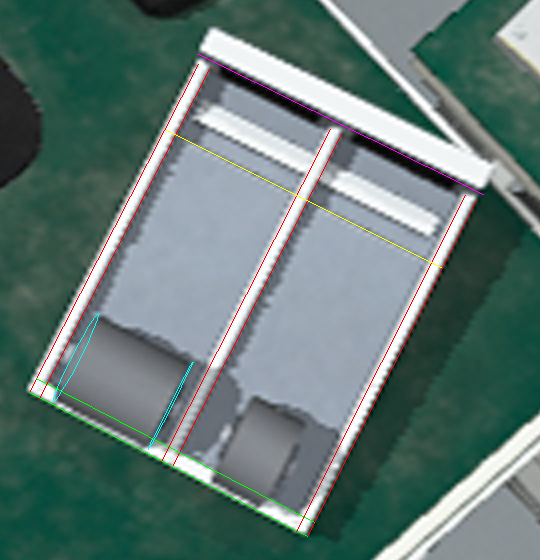

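View pics/o_scene.png

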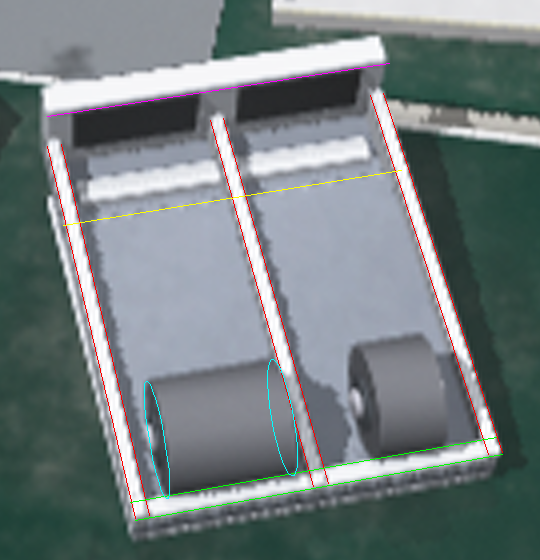

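View pics/scene0.png

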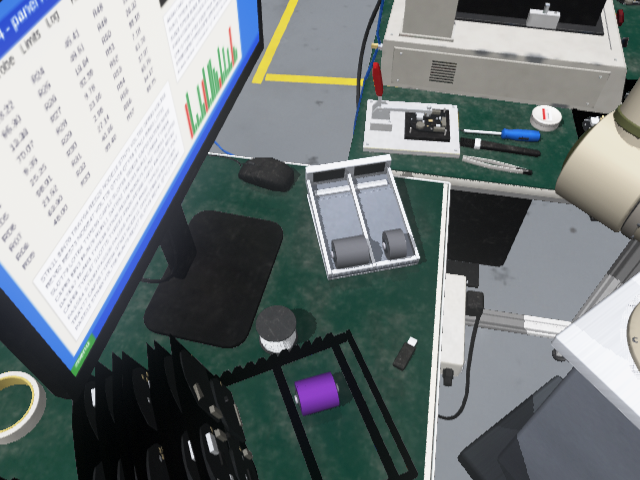

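```bash
cat >> h.py <<'E'
def tri(a,b):
    o=[];D=[]
    for c,uv in(('top',a),('scene',b)):
        p=P[c];d=p['T'][:3,:3]@np.array([(uv[0]-p['cx'])/p['f'],-(uv[1]-p['cy'])/p['f'],-1]);o.append(p['T'][:3,3]);D.append(d/np.linalg.norm(d))
    k=np.linalg.lstsq(np.c_[D[0],-D[1]],o[1]-o[0],rcond=None)[0]
    A=o[0]+k[0]*D[0];B=o[1]+k[1]*D[1];return (A+B)/2,np.linalg.norm(A-B)
E
python3 - <<'E'
from h import *
np.set_printoptions(precision=3,suppress=True)
print('frame corner',tri((296,329),(349,334))); print('frame2',tri((258,443),(413,472)))
print('frame mid', tri((238,318),(278,362)))
print('mon corner',tri((382,85),(262,42)),'mon left',tri((68,292),(75,376)))
print('mon text corner',tri((340,120),(243,80)))
R,t=S(0.4883,.2791,-.399)
for x in(-125,-98,0,38,62): 
  print(x,t+R@(np.array([x,37,15])/1000))
for a in np.arange(-1.2,.9,.3): print(a,[proj(c,[.52*np.cos(a),.52*np.sin(a),.24]) for c in P])
E
```

```text
frame corner (array([0.332, 0.418, 0.002]), np.float64(0.0034058055539949116))
frame2 (array([0.119, 0.47 , 0.015]), np.float64(0.002937690028169789))
frame mid (array([0.344, 0.534, 0.023]), np.float64(0.0009638862282845581))
mon corner (array([0.735, 0.3  , 0.246]), np.float64(0.006240947798695341)) mon left (array([0.346, 0.744, 0.252]), np.float64(0.00020849985168175166))
mon text corner (array([0.673, 0.368, 0.237]), np.float64(0.013208542666714573))
-125 [0.387 0.362 0.027]
-98 [0.411 0.352 0.031]
0 [0.501 0.314 0.045]
38 [0.535 0.299 0.05 ]
62 [0.557 0.29  0.054]
-1.2 [array([[853.547,  42.473]]), array([[934.114, 481.418]])]
-0.8999999999999999 [array([[746.98 ,  20.568]]), array([[857.33 , 374.328]])]
-0.5999999999999999 [array([[651.262,  14.131]]), array([[766.031, 294.587]])]
-0.2999999999999998 [array([[565.841,  22.454]]), array([[666.907, 243.488]])]
2.220446049250313e-16 [array([[491.14 ,  46.226]]), array([[565.39 , 221.264]])]
0.30000000000000027 [array([[429.137,  87.595]]), array([[466.154, 227.825]])]
0.6000000000000003 [array([[384.267, 150.305]]), array([[373.675, 263.059]])]
0.9000000000000006 [array([[364.85 , 239.719]]), array([[292.762, 326.771]])]
```

```bash
cat > plan.py <<'E'
from h import *
def rows(p0,yaw0,pts,yaws,g):
    out=[];p=np.array(p0);yw=yaw0
    for q,y in zip(pts,yaws):
        c,s=np.cos(yw),np.sin(yw);d=np.array(q)-p
        l=np.array([d[0]*c+d[1]*s, d[0]*s-d[1]*c, -d[2]])*1000
        l=np.round(l);dt=round(-(y-yw),2)
        out.append(f"{g} {l[0]:.0f} {l[1]:.0f} {l[2]:.0f} {dt}")
        l/=1000;p=p+np.array([l[0]*c+l[1]*s, l[0]*s-l[1]*c, -l[2]]);yw-=dt
    return "; ".join(out),p,yw
E
python3 - <<'E'
from plan import *
p0=np.array([.1685,-.4972,.2638]);y0=np.arctan2(.321,.947);T=np.array([.379,.366,.16]);y1=np.pi-.399
N=24;a0=np.arctan2(p0[1],p0[0]);a1=np.arctan2(T[1],T[0]);r0=np.hypot(*p0[:2]);r1=np.hypot(*T[:2])
s=np.arange(1,N+1)/N
pts=[((r0+(r1-r0)*k-.05*np.sin(np.pi*k))*np.cos(a0+(a1-a0)*k),(r0+(r1-r0)*k-.05*np.sin(np.pi*k))*np.sin(a0+(a1-a0)*k),p0[2]+(T[2]-p0[2])*max(0,(k-.7)/.3)) for k in s]
yw=y0+(y1-y0)*s
print(rows(p0,y0,pts[:18],yw[:18],.88)); print(pts[17],pts[23])
E
```

```text
('0.88 43 -8 -0 -0.1; 0.88 43 -8 -0 -0.1; 0.88 43 -6 -0 -0.1; 0.88 42 -6 -0 -0.1; 0.88 42 -4 -0 -0.1; 0.88 41 -3 -0 -0.1; 0.88 42 -2 -0 -0.1; 0.88 40 -1 -0 -0.11; 0.88 41 1 -0 -0.1; 0.88 40 3 -0 -0.1; 0.88 40 4 -0 -0.1; 0.88 39 5 -0 -0.1; 0.88 39 7 -0 -0.1; 0.88 39 9 -0 -0.1; 0.88 39 10 -0 -0.1; 0.88 39 11 -0 -0.1; 0.88 39 13 3 -0.1; 0.88 39 14 14 -0.1', array([0.47398253, 0.12882919, 0.2468    ]), np.float64(2.13681059976185))
(np.float64(0.4739099241681709), np.float64(0.12858604257103118), np.float64(0.24649999999999997)) (np.float64(0.37899999999999995), np.float64(0.36600000000000005), np.float64(0.15999999999999998))
```

Call:
play_rows(series="0.88 43 -8 0 -0.1; 0.88 43 -8 0 -0.1; 0.88 43 -6 0 -0.1; 0.88 42 -6 0 -0.1; 0.88 42 -4 0 -0.1; 0.88 41 -3 0 -0.1; 0.88 42 -2 0 -0.1; 0.88 40 -1 0 -0.11; 0.88 41 1 0 -0.1; 0.88 40 3 0 -0.1; 0.88 40 4 0 -0.1; 0.88 39 5 0 -0.1; 0.88 39 7 0 -0.1; 0.88 39 9 0 -0.1; 0.88 39 10 0 -0.1; 0.88 39 11 0 -0.1; 0.88 0 0 0 0", newtons=20)

```text
t: 2.82
tool_pos: [0.4758, 0.0683, 0.2638]
ee_rot: [[-0.406, 0.914, 0.003], [0.914, 0.406, -0.001], [-0.002, 0.002, -1.0]]
force: [-0.1, 0.4, -0.3]
gripper_width: 0.121
```

```bash
python3 - <<'E'
from plan import *
p0=np.array([.4758,.0683,.2638]);y0=1.9889;y1=np.pi-.399
T=np.array([.379,.366,.20]);N=8;s=np.arange(1,N+1)/N
pts=[p0+(T-p0)*k for k in s];yw=list(y0+(y1-y0)*s)
for z in(.16,.12,.08): pts.append(np.array([.379,.366,z]));yw.append(y1)
print(rows(p0,y0,pts,yw,.88))
E
```

```text
('0.88 39 4 8 -0.09; 0.88 38 8 8 -0.1; 0.88 38 11 8 -0.09; 0.88 36 15 8 -0.1; 0.88 35 18 8 -0.09; 0.88 33 21 8 -0.1; 0.88 30 24 8 -0.09; 0.88 28 27 8 -0.09; 0.88 0 1 40 -0.0; 0.88 0 -0 40 -0.0; 0.88 0 -0 40 -0.0', array([0.3795903 , 0.36628232, 0.0798    ]), np.float64(2.7388999999999997))
```

Call:
play_rows(series="0.88 39 4 8 -0.09; 0.88 38 8 8 -0.1; 0.88 38 11 8 -0.09; 0.88 36 15 8 -0.1; 0.88 35 18 8 -0.09; 0.88 33 21 8 -0.1; 0.88 30 24 8 -0.09; 0.88 28 27 8 -0.09; 0.88 0 1 40 0; 0.88 0 0 40 0; 0.88 0 0 35 0; 0.88 0 0 0 0")

```text
t: 4.32
tool_pos: [0.3834, 0.3662, 0.0793]
ee_rot: [[-0.921, 0.389, 0.008], [0.389, 0.921, -0.003], [-0.009, 0.001, -1.0]]
force: [-0.2, -0.2, 1.1]
gripper_width: 0.12
```

```bash
cat > look.py <<'E'
import sys,json
from rig import ctrl,viewer
from h import *
n=sys.argv[1];R,t=S(0.4883,.2791,-.399)
ims=[]
for c,o in(('top',(308,185)),('scene',(280,140))):
    im=viewer.camera(c)[o[1]:o[1]+150,o[0]:o[0]+133];ims.append(cv2.resize(im,None,fx=3,fy=3,interpolation=cv2.INTER_CUBIC))
cv2.imwrite(f'pics/l{n}.png',np.hstack(ims))
s=ctrl.state();print(s['t'],'slope(TCP)',np.round((s['tool_pos']-t)@R*1000,1),'slope(tip front)',np.round((s['tool_pos']-[0,0,.025]-s['ee_rot'][:,0]*.009-t)@R*1000,1),'F',s['force'],'yaw',np.arctan2(s['ee_rot'][1,0],s['ee_rot'][0,0])-np.pi)
E
python3 look.py 1
```

```text
4.425 slope(TCP) [-121.3   41.    69.6] slope(tip front) [-115.9   41.    43.7] F [ 0.96106415 -0.27839504  0.42762679] yaw -0.3994239146090144
```

View pics/l1.png

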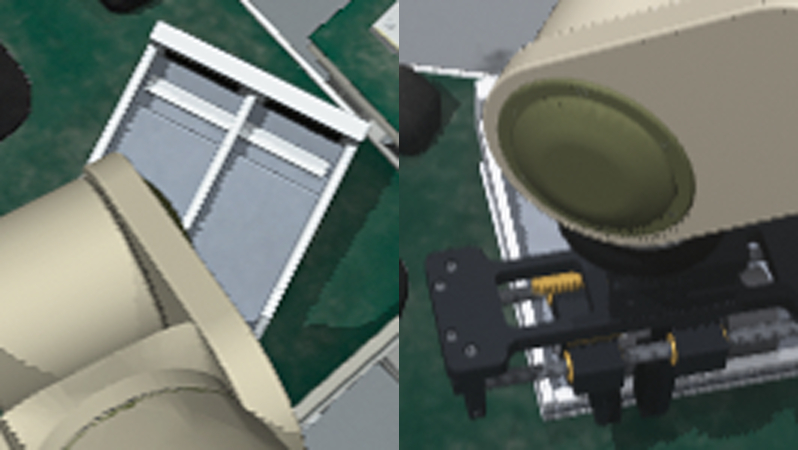

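Call:
play_rows(series="0.88 0 -4 14 0; 0.88 0 0 14 0; 0.88 0 0 0 0; 0.88 -7 0 -1 0; 0.88 -7 0 -1 0; 0.88 -4 0 -0.6 0; 0.88 -4 0 -0.6 0; 0.88 -4 0 -0.6 0; 0.88 -4 0 -0.6 0")

```text
t: 5.55
tool_pos: [0.4146, 0.3515, 0.061]
ee_rot: [[-0.921, 0.39, 0.018], [0.39, 0.921, 0.003], [-0.015, 0.01, -1.0]]
force: [-0.8, -0.0, 0.1]
gripper_width: 0.123
```

```bash
python3 look.py 2
```

```text
5.65 slope(TCP) [-90.6  38.1  44.1] slope(tip front) [-85.1  38.1  18.2] F [-1.64343400e-01  1.04938350e-04 -2.92138994e-01] yaw -0.40056375244689546
```

View pics/l2.png

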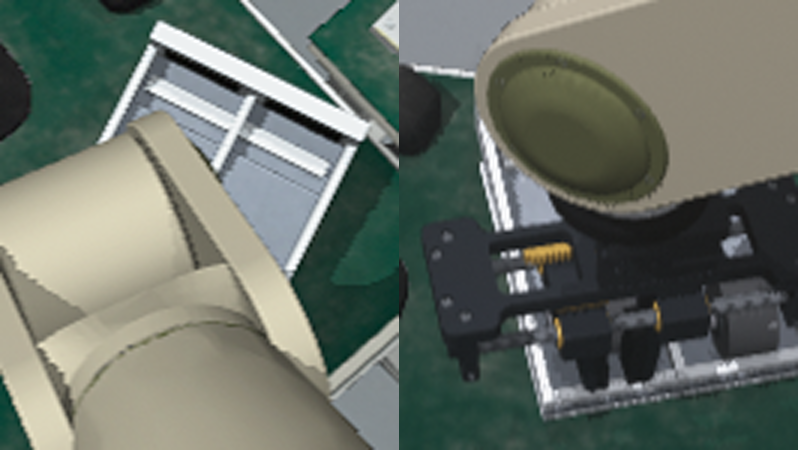

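Call:
play_rows(series="0.88 -5 0 -0.3 0; 0.88 -5 0 -0.3 0; 0.88 -5 0 -0.4 0; 0.88 -5 0 -0.6 0; 0.88 -5 0 -0.6 0; 0.88 -5 0 -0.6 0; 0.88 -5 0 -0.6 0; 0.88 -5 0 -0.6 0; 0.88 -5 0 -0.6 0; 0.88 -5 0 -0.6 0")

```text
t: 6.9
tool_pos: [0.4636, 0.3307, 0.0673]
ee_rot: [[-0.921, 0.39, 0.018], [0.39, 0.921, 0.003], [-0.015, 0.01, -1.0]]
force: [-0.9, 0.5, 0.2]
gripper_width: 0.119
```

```bash
python3 look.py 3
```

```text
7.0 slope(TCP) [-36.9  38.   42.9] slope(tip front) [-31.4  37.9  17. ] F [ 0.478632   -0.89120363 -0.33222704] yaw -0.40073044297185767
```

View pics/l3.png

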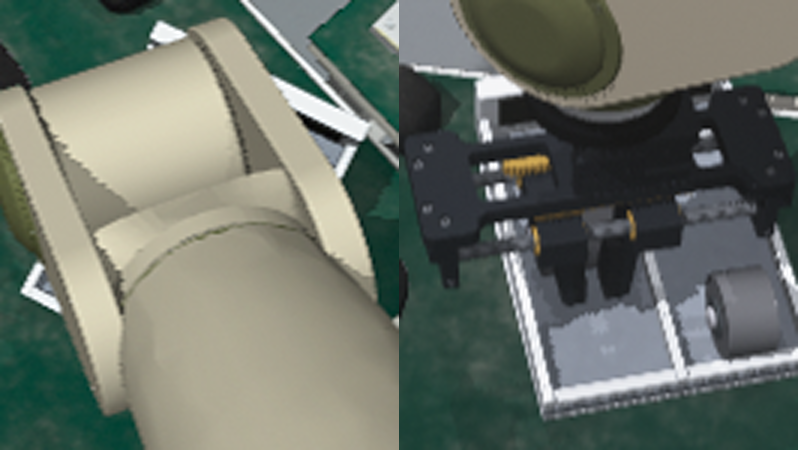

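Call:
play_rows(series="0.88 -5 0 -0.6 0; 0.88 -5 0 -0.6 0; 0.88 -5 0 -0.6 0; 0.88 -5 0 -0.6 0; 0.88 -5 0 -0.6 0; 0.88 -5 0 -0.6 0; 0.88 -5 0 -0.6 0; 0.88 -5 0 -0.6 0; 0.88 -4 0 -0.5 0")

```text
t: 8.12
tool_pos: [0.5068, 0.3123, 0.0736]
ee_rot: [[-0.921, 0.39, 0.018], [0.39, 0.921, 0.003], [-0.016, 0.01, -1.0]]
force: [-0.7, 0.3, -0.5]
gripper_width: 0.121
```

```bash
python3 look.py 4
```

```text
8.225 slope(TCP) [10.4 37.8 42.6] slope(tip front) [15.8 37.8 16.7] F [ 0.12354297  0.16814987 -0.57222029] yaw -0.4006924902517399
```

View pics/l4.png

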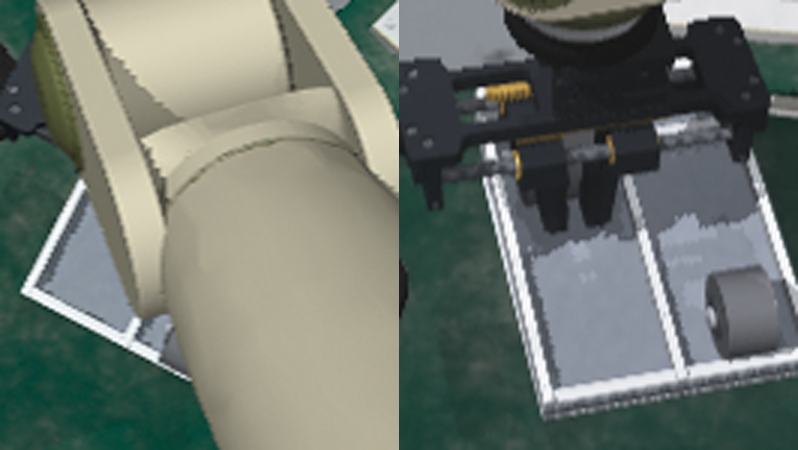

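Call:
play_rows(series="0.88 -3 0 -0.4 0; 0.88 -3 0 -0.4 0; 0.88 -3 0 -0.4 0; 0.88 -2.5 0 -0.4 0; 0.88 -2.5 0 -0.4 0; 0.88 -2.5 0 -0.4 0; 0.88 -2 0 -0.3 0; 0.88 0 0 0 0; 0.88 0 0 0 0")

```text
t: 9.35
tool_pos: [0.525, 0.3045, 0.0768]
ee_rot: [[-0.921, 0.39, 0.018], [0.39, 0.921, 0.003], [-0.016, 0.01, -1.0]]
force: [0.1, -0.2, 0.5]
gripper_width: 0.118
```

```bash
python3 look.py 5
```

```text
9.45 slope(TCP) [30.2 37.7 43. ] slope(tip front) [35.7 37.7 17.1] F [-0.25016926 -0.20843247 -0.63208288] yaw -0.40043665526056893
```

View pics/l5.png

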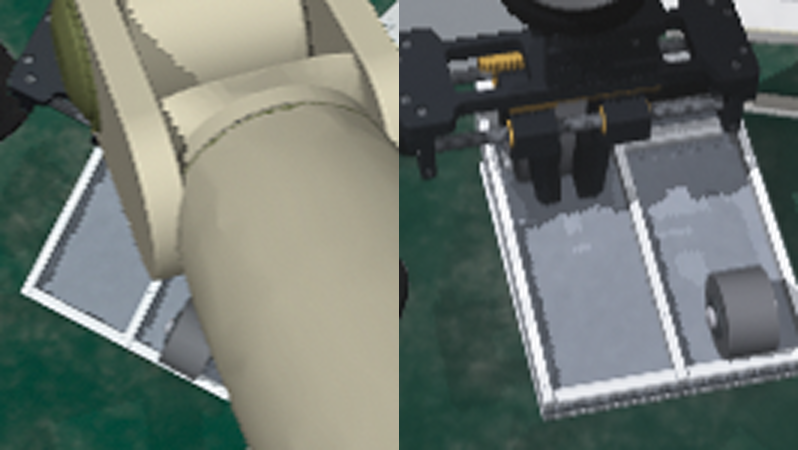

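Call:
play_rows(series="0.88 2 0 0 0; 0.88 3 0 0 0; 0.88 5 0 0 0; 0.88 5 0 0 0; 0.88 5 0 0 0; 0.88 0 0 0 0")

```text
t: 10.2
tool_pos: [0.5049, 0.3132, 0.0765]
ee_rot: [[-0.921, 0.389, 0.019], [0.389, 0.921, 0.003], [-0.016, 0.01, -1.0]]
force: [0.0, 0.1, 0.4]
gripper_width: 0.119
```

```bash
python3 look.py 6
```

```text
10.3 slope(TCP) [ 9.  37.8 45.7] slope(tip front) [14.4 37.8 19.9] F [ 0.85018082 -0.13506779 -0.09380587] yaw -0.40021131589030245
```

View pics/l6.png

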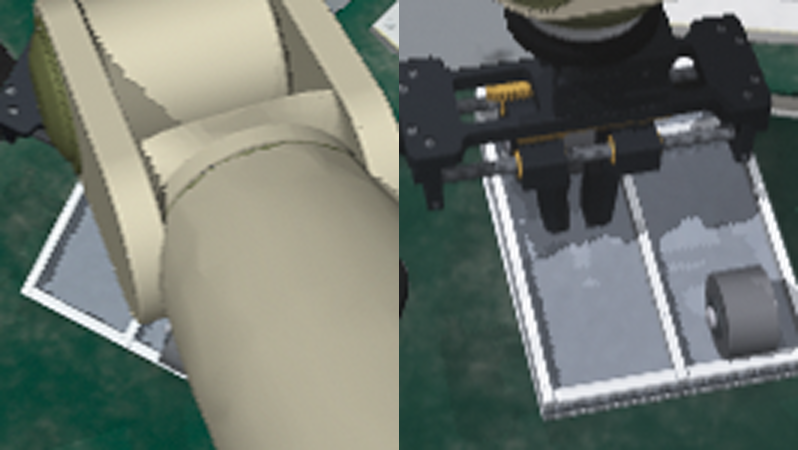

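Call:
play_rows(series="0.88 8 0 1 0; 0.88 8 0 1 0; 0.88 8 0 1 0; 0.88 8 0 1 0; 0.88 8 0 1 0; 0.88 8 0 1 0; 0.88 8 0 1 0; 0.88 0 0 0 0")

```text
t: 11.3
tool_pos: [0.4498, 0.3364, 0.068]
ee_rot: [[-0.921, 0.389, 0.019], [0.389, 0.921, 0.003], [-0.016, 0.01, -1.0]]
force: [0.2, -0.9, 0.4]
gripper_width: 0.119
```

```bash
python3 look.py 7
```

```text
11.4 slope(TCP) [-51.2  37.9  45.7] slope(tip front) [-45.8  37.9  19.8] F [ 0.48720458 -0.10734868  0.16355574] yaw -0.4004028475119563
```

View pics/l7.png

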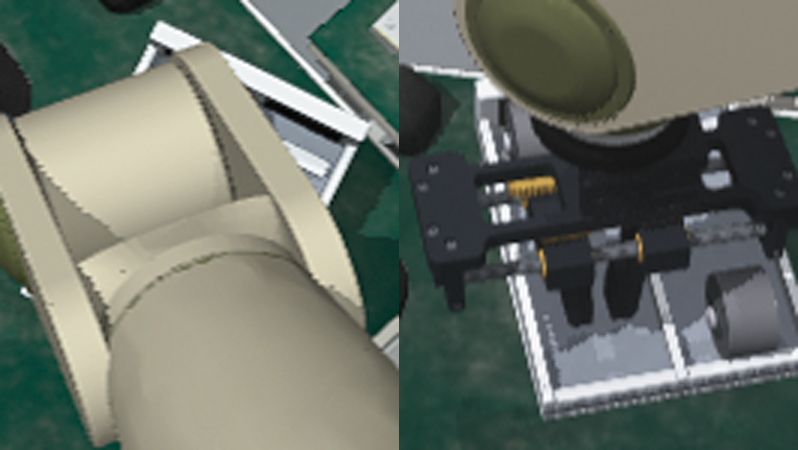

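Call:
play_rows(series="0.88 0 0 -30 0; 0.88 0 0 -40 0; 0.88 0 0 -40 0; 0.88 0 -40 -20 0; 0.88 0 -50 0 0; 0.88 0 -50 0 0; 0.88 0 -50 0 0; 0.88 0 -50 0 0; 0.88 0 0 0 0")

```text
t: 12.52
tool_pos: [0.3539, 0.1075, 0.2005]
ee_rot: [[-0.92, 0.392, 0.025], [0.392, 0.92, 0.003], [-0.022, 0.012, -1.0]]
force: [-0.0, -0.4, -0.2]
gripper_width: 0.12
```

```bash
cat >> look.py <<'E'
if len(sys.argv)>2:
    from rig import nets
    W=lambda p:R@(np.array(p)/1000)+t
    for c in('top','scene'):
        for l in sys.argv[2:]: print(c,l,[(np.round(d["rect"],1).tolist(),round(d["p"],2)) for d in nets.spot_in(l,c)][:3])
        q=np.array([W((62+24*np.cos(k),yy,21+24*np.sin(k))) for k in np.linspace(0,6.3,40) for yy in(11,63)]);u=proj(c,q);print('pred rect',u.min(0),u.max(0)-u.min(0))
E
python3 look.py 8 long_roller short_roller spool dongle mouse
```

```text
12.625 slope(TCP) [ -32.7 -208.3  176.9] slope(tip front) [ -27.2 -208.3  151.1] F [ 0.18296469 -0.06074301  0.82093527] yaw -0.4004926246194169
top long_roller [([230.8, 342.2, 31.9, 28.3], 0.84), ([353.9, 205.5, 32.6, 30.9], 0.7)]
top short_roller [([360.5, 285.1, 24.6, 25.6], 0.94)]
top spool [([237.0, 277.8, 34.3, 34.9], 0.79)]
top dongle [([307.3, 365.3, 26.2, 15.2], 0.59)]
top mouse [([322.4, 143.9, 42.3, 42.4], 0.64), ([361.1, 285.6, 22.0, 24.2], 0.16)]
pred rect [352.51257508 202.22617518] [34.51931834 33.32982955]
scene long_roller [([315.5, 170.5, 32.6, 31.5], 0.86), ([296.5, 373.3, 42.1, 39.5], 0.66)]
scene short_roller [([383.5, 231.5, 23.8, 26.7], 0.74)]
scene spool [([255.7, 306.2, 41.9, 49.4], 0.97)]
scene dongle [([394.7, 339.5, 26.1, 28.6], 0.87)]
scene mouse [([240.3, 156.3, 51.6, 33.5], 0.84)]
pred rect [314.23334429 168.83247048] [35.15557302 32.08788547]
```

View pics/l8.png

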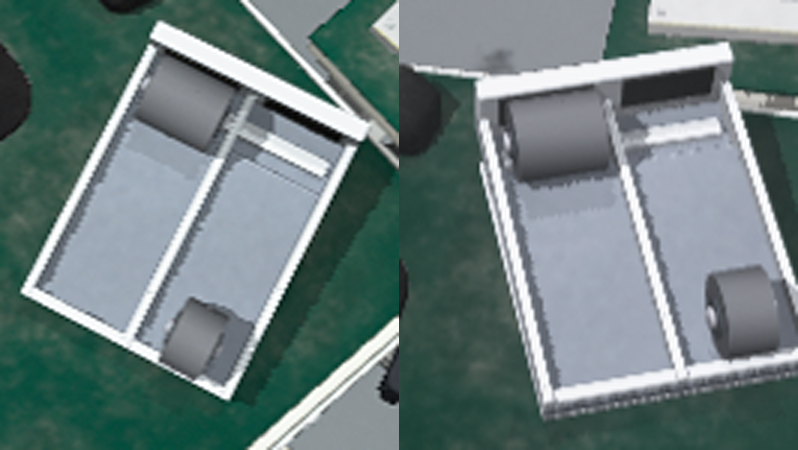

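```bash
python3 -c "
from rig import ctrl
print(ctrl.hand_in(), ctrl.state()['t'])"
```

```text
the job is handed in; nothing more can be done
the job is handed in; nothing more can be done
```

The long roller is in its seat at the top of the left lane, and I handed the job in at about 13 s of the 40 s allowed. I pushed it up with the nearly closed fingertips at about 40 mm/s, slowing to about 20 mm/s over the top edge. Then I drew back down the slope and moved clear.

- **Roller in the seat:** in both cameras its outline lies within about 3 px of where a seated roller should appear. It sits against the end stop and looks square to the lane.
- **Other things:** the networks found the short roller, spool, dongle and mouse within a few pixels of their starting positions.
- **Robot:** the arm was clear of everything, with measured forces at the noise level of under 1 N.
- **Not checked directly:** contact during the push was too light to show in the force reading, and the arm hid the roller for most of the climb. I judged its progress there from the fingertip position and the calibrated ramp pose. I did not measure its speed.
- **Disagreement:** the networks also reported the purple look-alike as a long roller, in the top view with the higher score. I ignored it.

The hand-in gave no verdict.

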